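# Close the draft shield, switch on, tare and print on a laboratory balance

### The arm

A 6-joint arm with a two-finger parallel gripper is mounted at the origin on the work surface. World frame = base frame: x ahead of the robot, y to its left, z up, the work surface at z = 0. Lengths are in m, angles in degrees, forces in N, time in s.
With the tool pointing down it reaches from about 0.3 to 0.875 m from the base axis. Payload 6.4 kg.
Tool frame: the origin (TCP) lies midway between the tips of the shut fingers; the grasp point (between the pads) lies 19 mm behind it; x points along the fingers, y is the direction in which the jaws open and shut, and the axes are right-handed (so a half turn about x gives the same grasp; the last joint's range is limited). The gripper opens to 88 mm and grips with 3 to 60 N. Pads are 18 mm wide; open, the fingers measure 123 mm over their backs; the gripper's body (75 mm by 187 mm) begins 45 mm behind the grasp point.
Start: joints at [-87.221, 10.359, 92.074, -0, 77.567, -11.82], TCP at [0.145, -0.556, 0.239] pointing down, gripper open.
Joint ranges: [-171.53, 171.53], [-51.25, 118.39], [17.06, 147.69], [-65.23, 245.23], [0, 150.52], [-178.68, 178.68]. Speed limits (degrees/s): [147.25, 147.25, 172.46, 180, 180, 180].

### API

Orientations are given as a 3x3 rotation matrix whose columns are the frame's x, y, z axes.
In Python, from bench import status, eyes, r gives the robot as it stands. The module is installed in compiled form; this text tells all that it offers.
- The arm moves only by the shell command python3 -m crank 'ROWS'. ROWS is JSON, a list of rows, each a list of 5 numbers: the shift along the tool's x, y, z in mm, then the turn about the tool's x in degrees, then the closure, from 0 (fully open) to 1 (shut). A call has 1 to 20 rows; each row is the pose to reach, as a shift and turn from the pose commanded when the call began, along the tool's axes at that moment; what a row does not reach only later rows make up. A row lasts 1/12 s, in which the tool goes at most 41.7 mm and 7.16 degrees, less where a joint would pass 70% of its speed; a pose out of reach is approached as far as the arm can. A call with a gripper value outside its range is refused whole. The fingers move at their own pace and stop on an object; the grip force is fixed at half the most. Time passes only in rows, so rows that repeat a pose let the fingers close. It gives the time, the measured TCP pose, the force and the opening at its end, in the units of the state.
- status.get_state(): the state, without advancing time (a new reading comes with each control period).
- eyes.get_image(name): name is "side" or "top" or "wrist"; returns a dict with "color" (400x640x3 uint8, red, green, blue), "camera_matrix" (3x3 intrinsics, pixels), "k1" (the pictures are not rectified: a ray, as slopes to the right and down, at radius r is drawn at 1 + k1 r^2 times it, then the intrinsics apply), "R" (3x3) and "t" (3): a world point X has camera coordinates R X + t; the wrist camera has in their place "T_tool_cam" (4x4, takes a point from camera to tool coordinates, whose origin is the TCP and whose axes are the tool frame's). Camera axes: x right, y down, z forward; pixel columns grow to the right and rows downward; lengths in m; the calibration is good to about 2 mm. A picture is of the moment at which its call begins: read the wrist's pose just before it. There is no depth.
- r.job_done(): hands the job in, once; it reports no verdict.
The state is a dict: "t": time; "joints": joint angles; "dq": joint speeds; "effort": joint torques, N m; "eef_pos": TCP position; "orientation": TCP orientation; "ft_force": force on the tool from outside, world axes, zero at the start; "moment": the same for the moment, N m; "width": finger opening in m.
Only numpy, scipy, OpenCV 4.12 (cv2) and the standard library are available. Lean on these libraries where they do the work, as an engineer would, in place of code of your own. Each camera call takes 0.05 s, during which the arm holds its last target.

### The job

Get the lab balance ready for weighing into the glass dish that already stands on its pan: push the draft shield's clear sliding lid fully shut by its black grip bar, then with a fingertip lightly tap the round red power key, then the wide blue tare key, then the white print key, letting each key spring back up before the next. Touch the balance gently, press no key while the lid is open and leave the two grey keys alone. Do not pick up or shift the balance, the dish, the tube rack, the white bottle or the amber jar, and finish with the hand clear.

Things in the scene. Friction and masses are not known exactly. Their poses are not given: they have to be found in the camera images.
- balance: Beige precision balance, loose, 3.4 kg, 330 mm deep (x) by 220 wide (y), turned up to 0.3 rad. Origin at bench height under its middle, z up; its -x side is the front. Key row along y at x = -134 mm on a deck 50 mm high; sloped display at x = -110 to -67; clear draft shield at x = -25 to 145, y = -98 to 98: fixed rear roof 154 mm high, sliding lid 160, side runners 162.
- lid (a joint): Sliding clear lid, the front half of the shield's roof (96 mm along x, grey rear edge, black front edge). 0 = fully shut against its stop, over the shield's front wall; 0.085 m = fully open, lying back over the fixed rear roof. It shuts along the balance's -x, towards the front. About 1 N of friction; stays where left. Starts 50 to 85 mm open.
- lid_grip (a point): The middle of the top edge of the lid's upright black grip bar, 184 mm above the bench. The bar is 8 mm thick (balance x), 70 mm wide (balance y) and rises 24 mm above the lid; it stands at the lid's front edge and moves with the lid. When shut it is at balance x = -18 mm, y = 0.
- power (a joint): The round red power key, 21 mm across. 0 = up, 0.005 m = fully down, straight down. Sprung: 0.8 N starts it, 2.9 N brings it to 3 mm (counts as pressed), 4.3 N to its stop; it springs back when let go.
- tare (a joint): The wide blue tare key, 19 mm along balance x, 40 mm along y. 0 = up, 0.005 m = fully down, straight down. Sprung: 0.8 N starts it, 2.9 N brings it to 3 mm (counts as pressed), 4.3 N to its stop; it springs back when let go.
- print (a joint): The square white print key with a dark page outline, 19 mm square. 0 = up, 0.005 m = fully down, straight down. Sprung: 0.8 N starts it, 2.9 N brings it to 3 mm (counts as pressed), 4.3 N to its stop; it springs back when let go.
- units (a joint): The grey key next to the red one, 19 mm square; to be left alone. 0 = up, 0.005 m = fully down, straight down. Sprung: 0.8 N starts it, 2.9 N brings it to 3 mm (counts as pressed), 4.3 N to its stop; it springs back when let go.
- cal (a joint): The grey key next to the white one, 19 mm square; to be left alone. 0 = up, 0.005 m = fully down, straight down. Sprung: 0.8 N starts it, 2.9 N brings it to 3 mm (counts as pressed), 4.3 N to its stop; it springs back when let go.
- power_top (a point): Middle of the top face of the round red power key, 58 mm above the bench when up; moves with the key. At balance x = -134, y = 80 mm. Row from the balance's +y (operator's left) to -y: red power, grey, grey, white print, wide blue tare; tops level, 8 mm above the deck, gaps between caps 15 to 18 mm.
- tare_top (a point): Middle of the top face of the wide blue tare key, 58 mm above the bench when up; moves with the key. At balance x = -134, y = -78 mm.
- print_top (a point): Middle of the top face of the square white print key, 58 mm above the bench when up; moves with the key. At balance x = -134, y = -31 mm.
- pan_top (a point): The middle of the round steel weighing pan's top (120 mm across), 81 mm above the bench inside the draft shield, at balance x = 60, y = 0.
- dish: A small empty glass dish, 60 mm across the rim, 28 mm high, 45 g, loose on the pan. Origin under its middle.
- rack: A blue test-tube rack with 13 short glass tubes, one loose piece of 0.35 kg, 140 x 72 mm, 109 mm high, beside the balance. Origin under its middle.
- white_bottle: A white plastic reagent bottle, 54 mm across, 115 mm high, 0.18 kg, beside the balance. Origin under its middle.
- amber_jar: An amber glass jar with a black cap, 60 mm across, 85 mm high, 0.22 kg, beside the balance. Origin under its middle.
Things that resemble listed ones, but are neither listed nor needed, are in the scene too. Several things have the shape of the dish; the one meant has the colours described above.

How it is judged (in metres and radians):
On the way, in this order (a step that is already met when the one before it is completed fails the run):
1. the lid is fully shut (value of joint lid below 0.004 m), for 0.2 s.
2. the red power key is pressed, lid shut (value of joint power above 0.003 m and value of joint lid below 0.006 m), for 0.04 s.
3. then the blue tare key is pressed, the power key being up again (value of joint tare above 0.003 m and value of joint power below 0.0015 m and value of joint lid below 0.006 m), for 0.04 s.
4. then the white print key is pressed, the tare key being up again (value of joint print above 0.003 m and value of joint tare below 0.0015 m and value of joint lid below 0.006 m), for 0.04 s.
At the end, for the whole second after the job is handed in: The lid is shut to within 6 mm and all five keys are up (within 1.5 mm); the balance is level, at rest and within 15 mm of where it stood; the dish stands upright at rest on the pan, its middle within 30 mm of the pan's; rack, bottle and jar are within 20 mm of where they stood (value of joint lid below 0.006 m and value of joint each of power, tare, print, units, cal below 0.0015 m and distance of balance from where it was at the start of the episode below 0.015 m and angle between balance's own z axis and vertical below 0.05 rad and linear speed of each of balance, dish below 0.02 m/s and horizontal distance between dish and pan_top below 0.03 m and angle between dish's own z axis and vertical below 0.2 rad and distance of each of rack, white_bottle, amber_jar from where it was at the start of the episode below 0.02 m); the robot touches nothing.
It fails at once if a key is pressed while the draft shield's lid is still open, or a grey key is pressed at all (value of joint any of units, cal above 0.0025 m or (value of joint lid above 0.012 m and value of joint any of power, tare, print above 0.0025 m)).
It fails at once if the balance is handled roughly: pushed with more than 25 N (contact force between any of the fingers, the arm and balance above 25 N).
It fails at once if the balance is shifted by more than 15 mm, lifted or tipped (distance of balance from where it was at the start of the episode above 0.015 m or angle between balance's own z axis and vertical above 0.05 rad).
It fails at once if the glass dish is moved on the pan, lifted or tipped (distance of dish from where it was at the start of the episode above 0.02 m or angle between dish's own z axis and vertical above 0.2 rad).
It fails at once if the tube rack, the white bottle or the amber jar is moved, lifted or tipped (distance of any of rack, white_bottle, amber_jar from where it was at the start of the episode above 0.02 m or angle between any of rack, white_bottle, amber_jar's own z axis and vertical above 0.2 rad).
It also fails if it takes over 58 s, if anything falls off the work surface, if the arm or the gripper's body presses on something with over 40 N, if the wrist force passes 120 N, or if a joint passes its speed limit or range.

## Working session

There is one attempt and no reset: what is moved stays moved. The work goes in short steps, Python scripts to look and compute and a shell command to move; the robot and the scene stay as the last step left them, time stands still between calls to the robot, and variables do not carry over. Pictures are saved under pics/ and viewed, and the job is handed in when it is done.

```bash
mkdir -p pics; ls
cat > h.py <<'E'
import numpy as np, cv2
from bench import status, eyes, r
def cap(name,fn=None):
    s=status.get_state(); im=eyes.get_image(name)
    if fn: cv2.imwrite('pics/'+fn,im['color'][:,:,::-1])
    return s,im
def pose(s): 
    return np.array(s['eef_pos']),np.array(s['orientation'])
def extr(s,im):
    if 'R' in im: return np.array(im['R']),np.array(im['t'])
    p,O=pose(s); T=np.array(im['T_tool_cam']); W=np.eye(4);W[:3,:3]=O;W[:3,3]=p
    M=np.linalg.inv(W@T); return M[:3,:3],M[:3,3]
def ray(s,im,px):
    K=np.array(im['camera_matrix']);R,t=extr(s,im)
    d=np.array([(px[0]-K[0,2])/K[0,0],(px[1]-K[1,2])/K[1,1]])
    u=d.copy()
    for _ in range(30): u=d/(1+im['k1']*(u@u))
    return -R.T@t, R.T@np.array([u[0],u[1],1.])
def onz(s,im,px,z):
    o,d=ray(s,im,px); return o+d*(z-o[2])/d[2]
def proj(s,im,X):
    K=np.array(im['camera_matrix']);R,t=extr(s,im); c=R@np.array(X)+t
    u=c[:2]/c[2]; u=u*(1+im['k1']*(u@u)); return np.array([K[0,0]*u[0]+K[0,2],K[1,1]*u[1]+K[1,2]])
def tri(rays):
    A=np.zeros((3,3));b=np.zeros(3)
    for o,d in rays:
        d=d/np.linalg.norm(d);P=np.eye(3)-np.outer(d,d);A+=P;b+=P@o
    X=np.linalg.solve(A,b)
    return X,[np.linalg.norm(np.cross(X-o,d/np.linalg.norm(d))) for o,d in rays]
E
python3 - <<'E'
from h import *
for n in ['side','top','wrist']:
    s,im=cap(n,n+'0.png'); R,t=extr(s,im); print(n,-R.T@t,R[2],im['k1'],np.array(im['camera_matrix'])[0,0])
print({k:np.round(v,4).tolist() for k,v in s.items()})
E
```

```text
pics
side [0.26233281 0.55400065 0.90778422] [ 0.35610514 -0.51685927 -0.77848932] 0.022405042803791957 393.06811153782735
top [0.34599887 0.04516515 1.3609163 ] [ 0.23088627  0.01162129 -0.97291134] -0.04950832333438684 499.20864339550957
wrist [ 0.21537262 -0.53802737  0.38423856] [-0.26922816 -0.06910264 -0.9605941 ] 0.01422232734937138 294.390116935093
{'t': 0.1, 'joints': [-87.2205, 10.3968, 92.1252, 0.0021, 77.5663, -11.8188], 'dq': [-0.0239, -0.1554, -0.1979, 0.081, -0.0837, 0.0112], 'effort': [0.0003, -43.4822, -34.2695, 0.0704, 0.034, -0.0], 'eef_pos': [0.1449, -0.5559, 0.2379], 'orientation': [[-0.0, 0.252, -0.9677], [0.0015, -0.9677, -0.252], [-1.0, -0.0015, -0.0004]], 'ft_force': [-0.2558, 0.1309, -1.1259], 'moment': [-0.0141, 0.0206, 0.033], 'width': 0.0881}
```

View pics/top0.png

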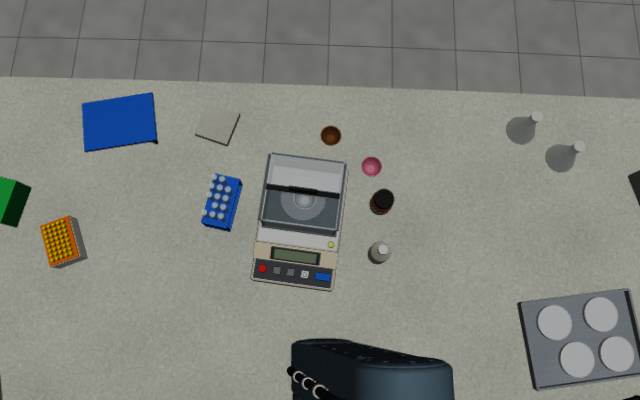

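View pics/side0.png

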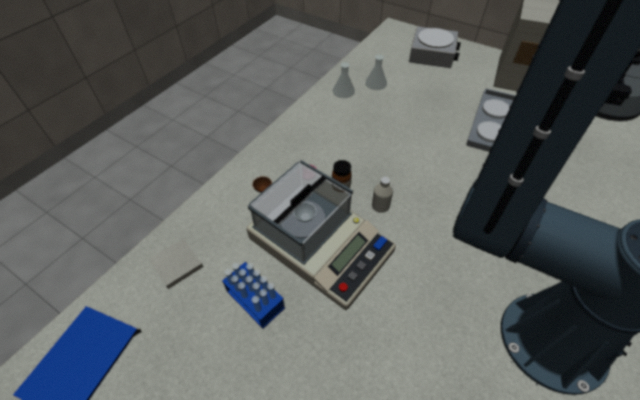

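View pics/wrist0.png

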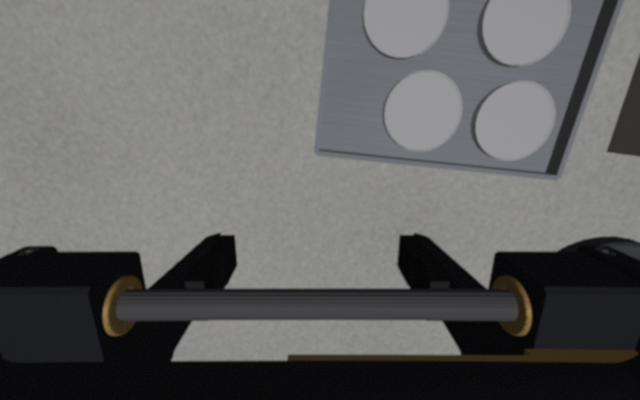

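The top view shows the balance at about (300,220) with its front towards the robot. The red key is at (262,268), white at (305,274), blue at (323,277) and the black lid bar at about (303,191). The side view shows the same row, with red at (344,287) and blue at (381,243). Next I'll measure from both views.

Run:
```python
from h import *
S={}
for n in ['top','side']:
    s,im=cap(n); S[n]=(s,im)
    c=im['color'].astype(int); hsv=cv2.cvtColor(im['color'],cv2.COLOR_RGB2HSV)
    x0,x1,y0,y1=(235,365,140,300) if n=='top' else (235,405,150,315)
    crop=im['color'][y0:y1,x0:x1,::-1]; f=4 if n=='top' else 4
    big=cv2.resize(crop,None,fx=3.6,fy=3.6,interpolation=cv2.INTER_CUBIC); cv2.imwrite(f'pics/{n}z.png',big)
    H,Sa,V=[hsv[...,i] for i in range(3)]
    m={'red':((H<8)|(H>172))&(Sa>150)&(V>90),'blue':(H>100)&(H<125)&(Sa>150)&(V>80)}
    S[n]+=({},)
    for k,mm in m.items():
        nn,l,st,ce=cv2.connectedComponentsWithStats(mm.astype(np.uint8))
        for i in range(1,nn):
            a=st[i]
            if a[4]>12 and x0<ce[i][0]<x1 and y0<ce[i][1]<y1: print(n,k,st[i],ce[i].round(1)); S[n][2].setdefault(k,[]).append(ce[i])
import pickle
K={}
for k in ['red','blue']:
    for a in S['top'][2][k]:
        for b in S['side'][2][k]:
            X,e=tri([ray(*S['top'][:2],a),ray(*S['side'][:2],b)]); print(k,a.round(1),b.round(1),X.round(4),np.round(e,4))
```

```text
top red [259 265   8   7  46] [262.1 268. ]
top blue [315 272  16   9 113] [322.3 276.3]
side red [339 283   9   8  55] [342.9 286.3]
side blue [374 237  13  12  94] [379.6 242.5]
side blue [240 263  10  13  46] [244.5 268.5]
side blue [223 278  60  46 905] [253.2 300.4]
red [262.1 268. ] [342.9 286.3] [0.4503 0.1701 0.0537] [0.0002 0.0002]
blue [322.3 276.3] [379.6 242.5] [0.4353 0.0127 0.0517] [0.0002 0.0002]
blue [322.3 276.3] [244.5 268.5] [0.535  0.1508 0.1257] [0.1717 0.1717]
blue [322.3 276.3] [253.2 300.4] [ 0.5482  0.1454 -0.0678] [0.1712 0.1712]
```

```bash
echo
```

```text
(no output)
```

View pics/topz.png

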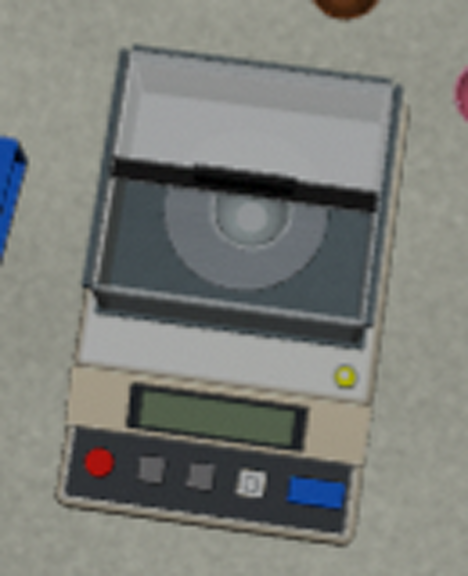

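View pics/sidez.png

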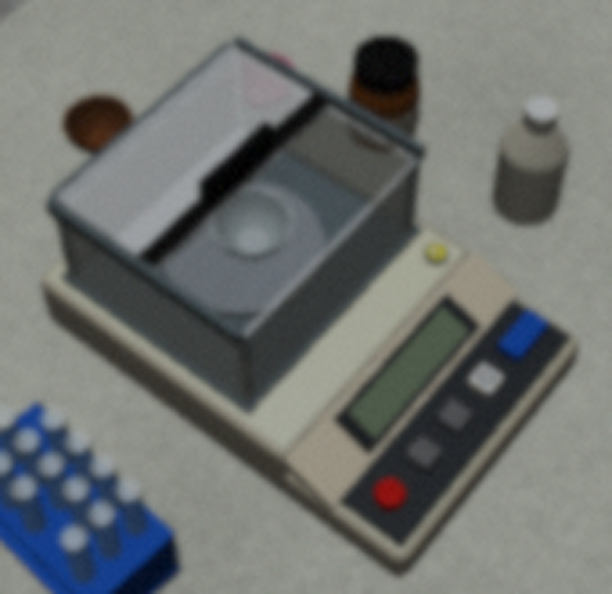

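Run:
```python
from h import *
T=cap('top');D=cap('side')
zt=lambda u:(u[0]/3.6+235,u[1]/3.6+140)
zs=lambda u:(u[0]/3.6+235,u[1]/3.6+150)
print('red@58',onz(*T,(262.1,268),.058),onz(*D,(342.9,286.3),.058))
print('blue@58',onz(*T,(322.3,276.3),.058),onz(*D,(379.6,242.5),.058))
P,_=tri([ray(*T,(262.1,268)),ray(*D,(342.9,286.3))]);Q,_=tri([ray(*T,(322.3,276.3)),ray(*D,(379.6,242.5))])
ey=(P-Q)[:2];ey/=np.linalg.norm(ey);ex=np.array([ey[1],-ey[0]])
print('yaw',np.degrees(np.arctan2(ex[1],ex[0])))
o=P[:2]+.134*ex-.080*ey; print('origin',o,Q[:2]+.134*ex+.078*ey)
B=lambda X:((X[:2]-o)@ex,(X[:2]-o)@ey)
g,e=tri([ray(*T,zt((246,176))),ray(*D,zs((238,154)))]);print('grip',g,e,'bal',B(g))
for a in [(196,173),(297,182)]: X=onz(*T,zt(a),.184);print('grip end',X,B(X))
w=lambda x,y,z:np.r_[o+x*ex+y*ey,z]
for n,x,y,z in [('print',-134,-31,58),('power',-134,80,58),('tare',-134,-78,58),('roofcorner',145,98,162),('front',-25,98,162)]:
    X=w(x/1e3,y/1e3,z/1e3);print(n,X.round(4),proj(*T,X).round(1),proj(*D,X).round(1))
for n,px,z in [('bottle',(381,246),.115),('jar',(382,200),.085),('rack',(222,200),.1)]:
    X=onz(*T,px,z);print(n,X.round(3),np.round(B(X),3))
p,O=pose(T[0]);print(p,T[0]['ft_force'],T[0]['t'])
```

```text
red@58 [0.45016381 0.16975697 0.058     ] [0.44921249 0.1719724  0.058     ]
blue@58 [0.43502817 0.0130263  0.058     ] [0.43385534 0.01677759 0.058     ]
yaw -5.459071737369717
origin [0.57610344 0.07772783] [0.57610397 0.07773336]
grip [0.63589375 0.06892699 0.17609771] [np.float64(0.0006260628742137422), np.float64(0.0006260628742138246)] bal (np.float64(0.06035639117170778), np.float64(-0.0030727842871800183))
grip end [0.63533694 0.10278821 0.184     ] (np.float64(0.05658072597314504), np.float64(0.03058187939281903))
grip end [0.6317307 0.0344802 0.184    ] (np.float64(0.05948930941452759), np.float64(-0.03775938666894637))
print [0.4398 0.0596 0.058 ] [304.4 273.7] [369.4 253.6]
power [0.4503 0.1701 0.058 ] [262.  267.9] [342.9 285.5]
tare [0.4353 0.0128 0.058 ] [322.4 276.2] [379.8 241.1]
roofcorner [0.7298 0.1615 0.162 ] [268.3 152.9] [247.3 204.8]
front [0.5605 0.1777 0.162 ] [257.7 218.8] [301. 242.]
bottle [ 0.512 -0.13   0.115] [-0.044 -0.213]
jar [ 0.637 -0.136  0.085] [ 0.081 -0.207]
rack [0.617 0.28  0.1  ] [0.022 0.205]
[ 0.14491307 -0.55619002  0.23828789] [ 0.37005154 -0.10495503  0.39526212] 0.25
```

Two-view measurements agree with the text. Power to tare is 158.1 mm, against 158 expected, and the yaw is -5.5°. The bar is 76 mm open. Triangulated heights read 4 to 8 mm low, so contact forces will set the heights. Now I'll move above and behind the bar.

```bash
python3 -m crank '[[0,-6,-8,1,1],[0,-17,-25,2,1],[0,-34,-49,3,1],[0,-57,-82,4,1],[0,-80,-115,5,1],[0,-103,-147,6,1],[0,-126,-180,7,1],[0,-149,-213,8,1],[0,-172,-246,9,1],[0,-195,-278,10,1],[0,-218,-311,11,1],[0,-241,-344,12,1],[0,-264,-377,13,1],[0,-287,-409,14,1],[0,-310,-442,15,1],[0,-333,-475,16,1],[0,-356,-508,17,1],[0,-379,-540,18,1],[0,-396,-565,19,1],[0,-402,-573,20,1]]'
cat > g.py <<'E'
from h import *
o=np.array([.57610,.07773]); a=np.radians(-5.46)
ex=np.array([np.cos(a),np.sin(a)]);ey=np.array([-ex[1],ex[0]])
def go(x,y,z):
    s=status.get_state();p,O=pose(s);X=np.r_[o+x*ex+y*ey,z]
    d=p[:2]-o
    print('t',round(s['t'],2),'bal xy',(d@ex).round(4),(d@ey).round(4),'z',p[2].round(4),'turn',np.degrees(np.arctan2(*(np.array([-ey[0],-ey[1]])@ np.array([[O[0,1],O[0,2]],[O[1,1],O[1,2]]]))[::-1])).round(2),'F',np.round(s['ft_force'],2),'w',s['width'])
    print('need tool mm',((O.T@(X-p))*1e3).round(1))
E
python3 - <<'E'
from g import *
go(.1,0,.24)
E
```

```text
t: 2.02
eef_pos: [0.6001, -0.0194, 0.2386]
orientation: [[0.001, -0.092, -0.996], [0.001, -0.996, 0.092], [-1.0, -0.001, -0.001]]
ft_force: [-0.8, -0.1, -0.4]
width: 0.0005
t 2.02 bal xy 0.0332 -0.0944 z 0.2386 turn 0.2 F [-0.77 -0.06 -0.44] w 0.00048570011630716484
need tool mm [ -1.2 -94.1 -67.2]
```

```bash
python3 -m crank '[[0,-15,-12,0,1],[0,-40,-30,0,1],[0,-65,-47,0,1],[0,-85,-60,0,1],[0,-94,-67,0,1],[0,-94,-67,0,1],[0,-94,-67,0,1]]'
python3 - <<'E'
from g import *
go(.1,0,.172)
cap('wrist','w1.png');cap('top','t1.png');cap('side','s1.png')
E
```

```text
t: 2.6
eef_pos: [0.6735, 0.0646, 0.2382]
orientation: [[-0.001, -0.093, -0.996], [-0.0, -0.996, 0.093], [-1.0, 0.0, 0.001]]
ft_force: [-0.6, -0.3, -0.7]
width: 0.0004
t 2.6 bal xy 0.0982 -0.0039 z 0.2382 turn 0.12 F [-0.57 -0.32 -0.66] w 0.00035840833763964443
need tool mm [66.2 -3.9 -1.9]
```

View pics/w1.png

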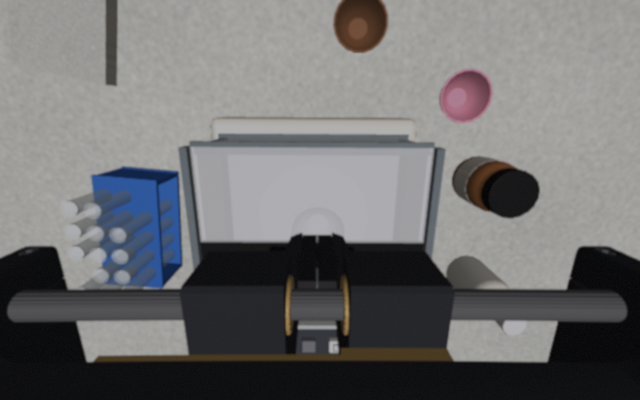

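View pics/s1.png

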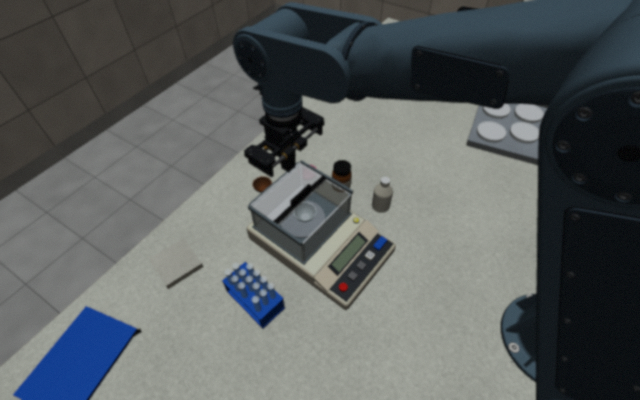

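Run:
```python
from g import *
W=cap('wrist')
for px,z in [((215,243),.162),((420,243),.162),((310,143),.162),((182,200),.162),((437,200),.162)]:
    X=onz(*W,px,z);d=X[:2]-o;print(px,(d@ex).round(4),(d@ey).round(4))
p,O=pose(W[0]);print(proj(*W,p))
```

```text
(215, 243) 0.0675 0.0787
(420, 243) 0.0677 -0.0901
(310, 143) 0.149 0.0001
(182, 200) 0.1044 0.1011
(437, 200) 0.1047 -0.0998
[316.77292341 251.50175266]
```

Wrist rays put the shield sides at ±0.100 and the rear edge at 0.149, and the lid strip's rear edge at about 0.067. All of these agree with the first estimate to within about 4 mm, and the tips at 0.098 are clear behind the bar. Descending.

```bash
python3 -m crank '[[8,-1,0,0,1],[22,-3,0,0,1],[38,-4,0,0,1],[50,-4,0,0,1],[57,-4,0,0,1],[61,-4,0,0,1],[63,-4,0,0,1],[65,-4,0,0,1],[65,-4,0,0,1],[65,-4,0,0,1]]'
python3 - <<'E'
from g import *
go(-.005,0,.172)
cap('wrist','w2.png');s,im=cap('side'); cv2.imwrite('pics/s2.png',cv2.resize(im['color'][100:300,210:430,::-1],None,fx=3,fy=3,interpolation=2))
E
```

```text
t: 3.63
eef_pos: [0.6744, 0.0682, 0.1744]
orientation: [[0.001, -0.094, -0.996], [-0.0, -0.996, 0.094], [-1.0, -0.0, -0.001]]
ft_force: [-0.9, 0.1, 0.2]
width: 0.0005
t 3.63 bal xy 0.0988 -0.0001 z 0.1744 turn 0.06 F [-0.91  0.08  0.18] w 0.00045054770884051323
need tool mm [  2.3  -0.2 103.8]
```

View pics/s2.png

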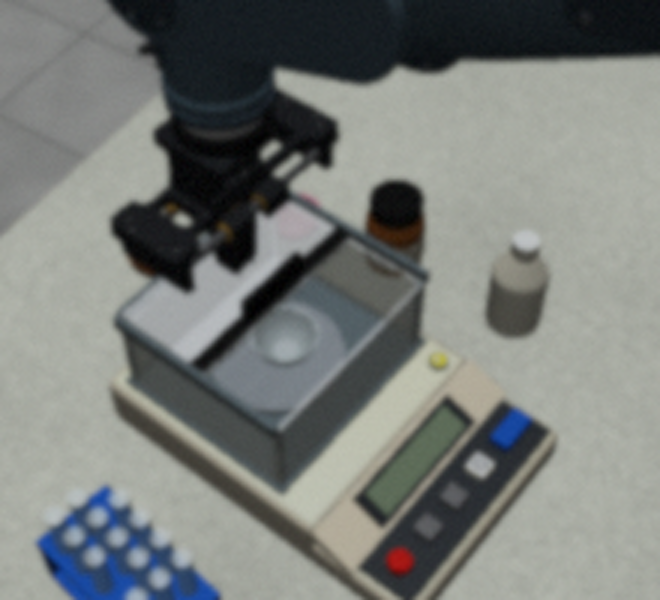

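The tips stand behind the bar, clear of the lid, with no contact force. Pushing towards the front.

```bash
python3 -m crank '[[1,0,3,0,1],[2,0,8,0,1],[2,0,13,0,1],[2,0,17,0,1],[2,0,21,0,1],[2,0,25,0,1],[2,0,29,0,1],[2,0,33,0,1],[2,0,38,0,1],[2,0,43,0,1],[2,0,48,0,1],[2,0,53,0,1],[2,0,58,0,1],[2,0,63,0,1],[2,0,68,0,1],[2,0,73,0,1],[2,0,77,0,1],[2,0,80,0,1],[2,0,82,0,1],[2,0,83,0,1]]'
python3 - <<'E'
from g import *
go(-.005,0,.172)
cap('wrist','w3.png');s,im=cap('side'); cv2.imwrite('pics/s3.png',cv2.resize(im['color'][100:300,210:430,::-1],None,fx=3,fy=3,interpolation=2))
E
```

```text
t: 5.4
eef_pos: [0.5912, 0.0761, 0.1718]
orientation: [[-0.0, -0.094, -0.996], [-0.0, -0.996, 0.094], [-1.0, 0.0, 0.0]]
ft_force: [1.2, 0.7, -0.2]
width: 0.0006
t 5.4 bal xy 0.0151 -0.0002 z 0.1718 turn 0.06 F [ 1.24  0.74 -0.25] w 0.0005539255587493137
need tool mm [-0.2 -0.2 20.1]
```

View pics/s3.png

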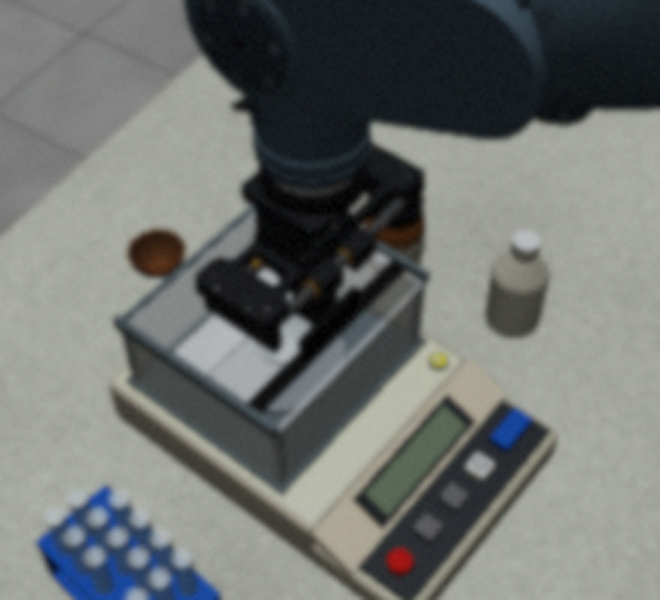

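View pics/w3.png

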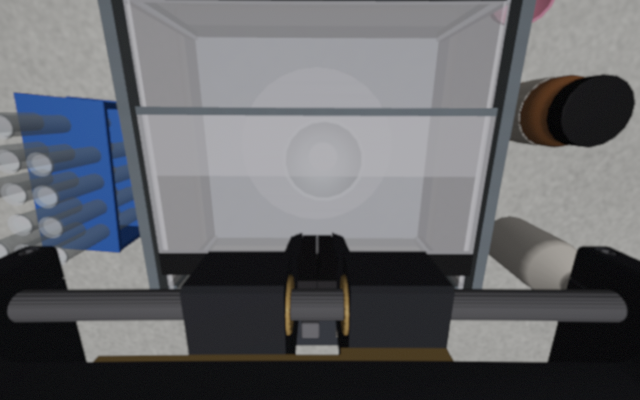

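The lid moves with the tips; its strip is at row 253 of the wrist view, and about 15 to 20 mm of travel remains. I'll slow down for the stop.

```bash
python3 -m crank '[[0,0,2,0,1],[0,0,4,0,1],[0,0,6,0,1],[0,0,8,0,1],[0,0,10,0,1],[0,0,11,0,1],[0,0,12,0,1]]'; python3 -m crank '[[0,0,1,0,1],[0,0,2,0,1]]';  python3 -m crank '[[0,0,1,0,1],[0,0,1,0,1]]'
python3 - <<'E'
from g import *
go(-.005,0,.172)
W=cap('wrist','w4.png')
for px in [(170,253),(475,253)]:
    X=onz(*W,px,.162);d=X[:2]-o;print((d@ex).round(4),(d@ey).round(4))
s,im=cap('side'); cv2.imwrite('pics/s4.png',cv2.resize(im['color'][100:300,210:430,::-1],None,fx=3,fy=3,interpolation=2))
E
```

```text
t: 6.08
eef_pos: [0.5793, 0.0771, 0.1717]
orientation: [[-0.0, -0.094, -0.996], [-0.0, -0.996, 0.094], [-1.0, 0.0, 0.0]]
ft_force: [0.5, -0.7, -2.1]
width: 0.0004
t: 6.25
eef_pos: [0.5774, 0.0773, 0.1717]
orientation: [[-0.0, -0.094, -0.996], [-0.0, -0.996, 0.094], [-1.0, 0.0, 0.0]]
ft_force: [1.3, -0.8, -1.5]
width: 0.0007
t: 6.42
eef_pos: [0.5763, 0.0775, 0.1717]
orientation: [[-0.0, -0.094, -0.996], [0.0, -0.996, 0.094], [-1.0, -0.0, 0.0]]
ft_force: [0.9, -0.1, 0.2]
width: 0.0006
t 6.42 bal xy 0.0002 -0.0002 z 0.1717 turn 0.06 F [ 0.89 -0.13  0.18] w 0.0006193793351184599
need tool mm [-0.3 -0.2  5.2]
-0.0057 0.0851
-0.0052 -0.092
```

View pics/w4.png

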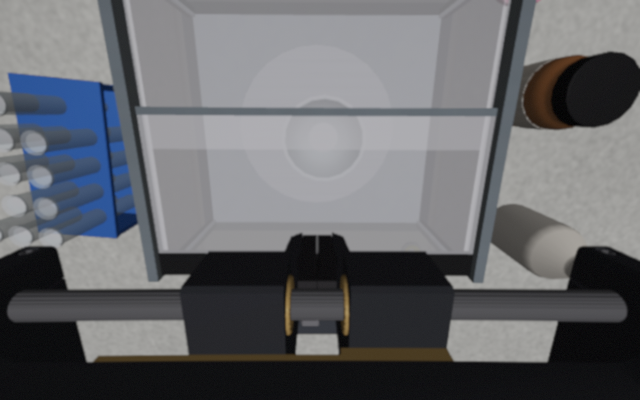

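View pics/s4.png

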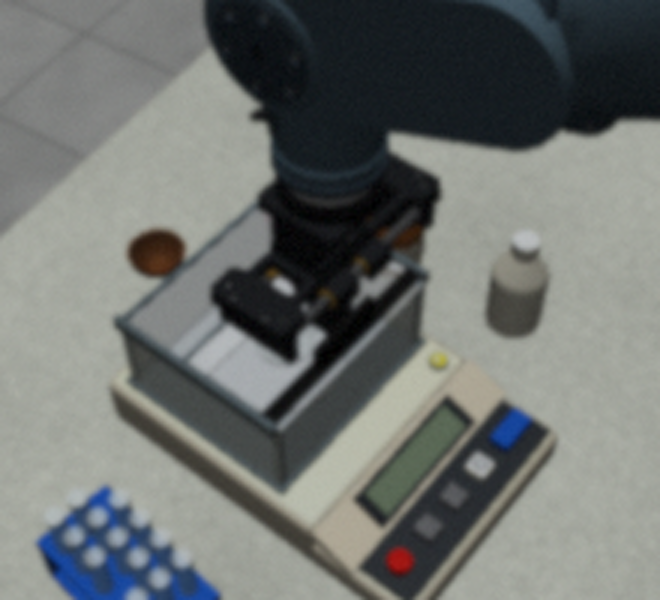

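Rays on the strip's rear edge read -0.0055. It should reach about -0.0095 when shut, so roughly 4 mm is left.

```bash
for i in 1; do python3 -m crank '[[0,0,1,0,1],[0,0,2,0,1]]'|grep -E 'force|pos'; done;  python3 -m crank '[[0,0,1,0,1],[0,0,1,0,1]]'|grep -E 'force|pos'; python3 -m crank '[[0,0,1,0,1],[0,0,1,0,1]]'|grep -E 'force|pos'
```

```text
eef_pos: [0.5746, 0.0778, 0.1717]
ft_force: [1.0, -0.6, -0.8]
eef_pos: [0.5733, 0.0779, 0.1717]
ft_force: [1.0, 0.8, 0.2]
eef_pos: [0.5724, 0.0779, 0.1718]
ft_force: [1.0, -0.2, -0.0]
```

```bash
python3 -m crank '[[0,0,0.7,0,1],[0,0,0.7,0,1]]'|grep -E 'force|pos';python3 -m crank '[[0,0,0.7,0,1],[0,0,0.7,0,1]]'|grep -E 'force|pos'
python3 - <<'E'
from g import *
go(-.005,0,.172)
W=cap('wrist','w5.png')
for px in [(170,253),(475,253)]:
    X=onz(*W,px,.162);d=X[:2]-o;print((d@ex).round(4),(d@ey).round(4))
E
```

```text
eef_pos: [0.5722, 0.0779, 0.1718]
ft_force: [3.8, -0.4, -1.4]
eef_pos: [0.5721, 0.0779, 0.1718]
ft_force: [6.3, -0.2, -4.7]
t 7.35 bal xy -0.004 -0.0002 z 0.1718 turn 0.05 F [ 6.31 -0.22 -4.73] w 0.0007495537184591578
need tool mm [-0.2 -0.2  1. ]
-0.0099 0.0851
-0.0094 -0.0921
```

View pics/w5.png

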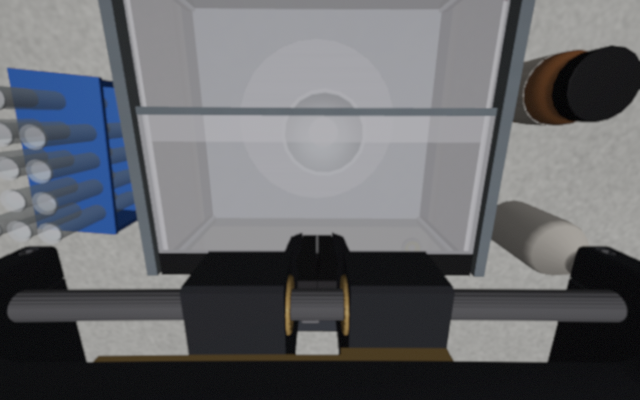

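The lid is against its stop. The TCP stalled at balance x = -0.004 with 6 N, and the strip rays read -0.0097, which is the shut value. Backing off, lifting, and going above the red key.

```bash
python3 -m crank '[[0,0,-3,0,1],[0,0,-10,0,1],[-10,0,-12,0,1],[-28,0,-12,0,1],[-48,-5,-8,0,1],[-58,-18,5,0,1],[-60,-36,35,0,1],[-60,-52,65,0,1],[-60,-66,95,0,1],[-60,-76,118,0,1],[-60,-80,128,0,1],[-60,-80,130,0,1],[-60,-80,130,0,1]]'|grep -E 'force|pos'
python3 - <<'E'
from g import *
go(-.134,.08,.070)
cap('wrist','w6.png'); T=cap('top'); cv2.imwrite('pics/t6.png',cv2.resize(T[1]['color'][130:300,210:410,::-1],None,fx=3.4,fy=3.4,interpolation=2))
E
```

```text
eef_pos: [0.4497, 0.1698, 0.2325]
ft_force: [0.7, -0.2, 0.2]
t 8.48 bal xy -0.1345 0.0797 z 0.2325 turn 0.1 F [ 0.65 -0.18  0.25] w 0.0004939526166041241
need tool mm [162.5  -0.4  -0.3]
```

View pics/w6.png

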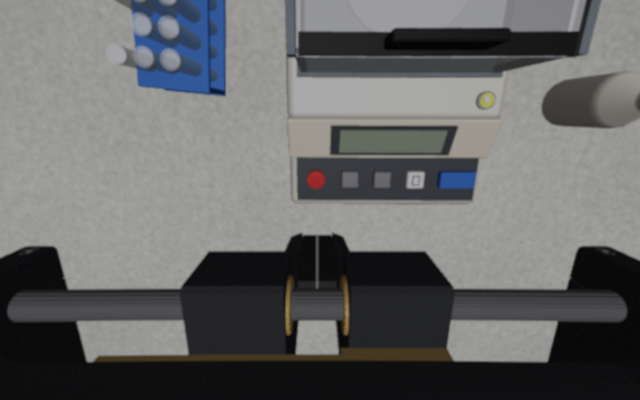

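View pics/t6.png

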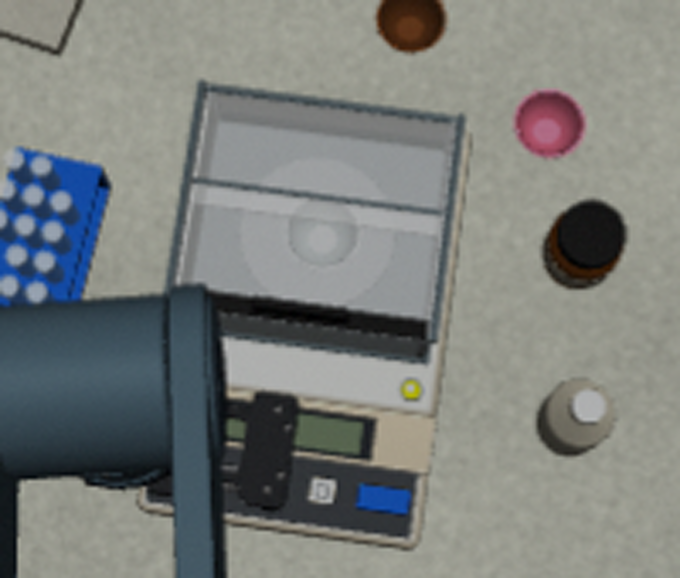

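The lid is shut over the front wall, and the dish is still centred on the pan. The wrist view shows red at (316,180), white at (415,180) and blue at (457,180). I'll check those against the earlier fix.

Run:
```python
from g import *
W=cap('wrist');im=W[1];hsv=cv2.cvtColor(im['color'],cv2.COLOR_RGB2HSV);H,S,V=[hsv[...,i] for i in range(3)]
for k,m in {'red':((H<8)|(H>172))&(S>130)&(V>80),'blue':(H>100)&(H<125)&(S>130)&(V>80),'white':(S<40)&(V>175)}.items():
    n,l,st,ce=cv2.connectedComponentsWithStats(m.astype(np.uint8))
    for i in range(1,n):
        if st[i][4]>40 and 295<ce[i][0]<490 and 165<ce[i][1]<195:
            X=onz(*W,ce[i],.058);d=X[:2]-o;print(k,st[i],ce[i].round(1),(d@ex).round(4),(d@ey).round(4))
```

```text
red [306 171  19  19 281] [315.2 179.7] -0.1324 0.0809
blue [439 172  36  17 593] [456.4 180. ] -0.1324 -0.0757
```

All positions are within 2.5 mm. Descending over the red key, then feeling for its top.

```bash
python3 -m crank '[[12,0,0,0,1],[37,0,0,0,1],[67,0,0,0,1],[97,0,0,0,1],[122,0,0,0,1],[140,0,0,0,1],[152,0,0,0,1],[159,0,0,0,1],[162,0,0,0,1],[163,0,0,0,1],[163,0,0,0,1]]'|grep -E 'force|pos'
python3 - <<'E'
from g import *
go(-.134,.08,.058)
cap('wrist','w7.png')
s,im=cap('side'); cv2.imwrite('pics/s7.png',cv2.resize(im['color'][150:320,230:430,::-1],None,fx=3.4,fy=3.4,interpolation=2))
E
```

```text
eef_pos: [0.45, 0.1697, 0.0691]
ft_force: [0.2, 0.6, 0.1]
t 9.55 bal xy -0.1343 0.0795 z 0.0691 turn 0.03 F [0.24 0.62 0.11] w 0.00040528067975642774
need tool mm [11.1 -0.5 -0.3]
```

View pics/s7.png

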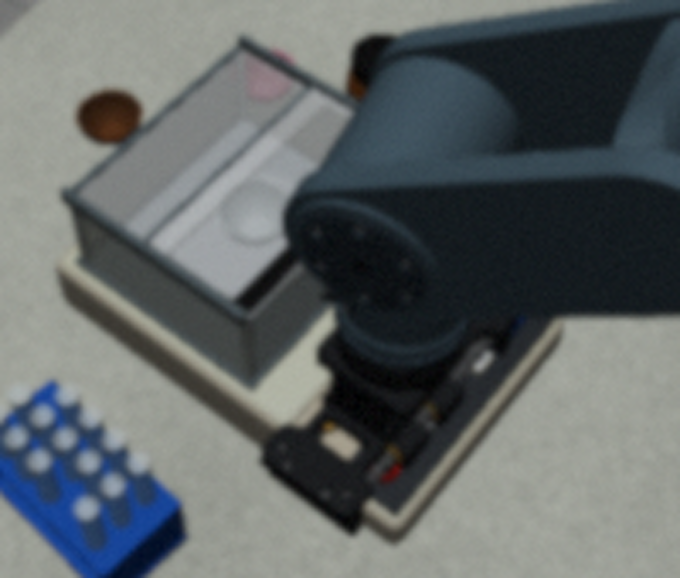

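View pics/w7.png

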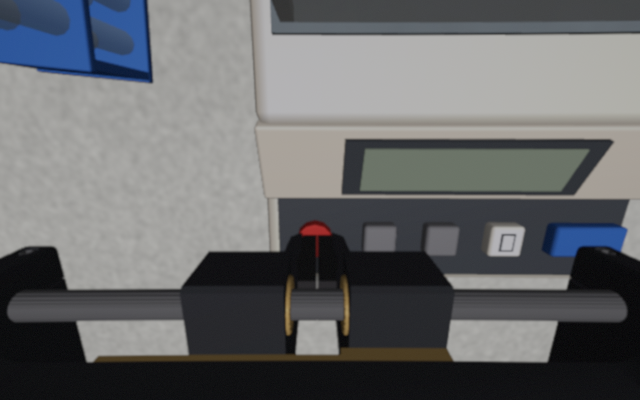

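The fingertip is over the red key at column 317 and clear of the grey one at column 380. Pressing slowly.

```bash
python3 -m crank '[[3,0,0,0,1],[6,0,0,0,1],[8,0,0,0,1],[10,0,0,0,1],[11,0,0,0,1],[12,0,0,0,1],[12,0,0,0,1]]'|grep -E 'force|pos'; python3 -m crank '[[1,0,0,0,1],[2,0,0,0,1],[2,0,0,0,1]]'|grep -E 'force|pos';python3 -m crank '[[0.6,0,0,0,1],[0.6,0,0,0,1]]'|grep -E 'force|pos'
```

```text
eef_pos: [0.4491, 0.1699, 0.0566]
ft_force: [-0.6, 0.9, 2.7]
eef_pos: [0.4492, 0.1699, 0.0547]
ft_force: [-1.6, 0.1, 3.2]
eef_pos: [0.4492, 0.1699, 0.0541]
ft_force: [-1.9, -0.6, 2.9]
```

```bash
python3 -m crank '[[0.6,0,0,0,1],[0.6,0,0,0,1],[0.6,0,0,0,1]]'|grep -E 'force|pos'; python3 -m crank '[[0,0,0,0,1]]'|grep -E 'force|pos'
```

```text
eef_pos: [0.4492, 0.1699, 0.0536]
ft_force: [-1.5, 0.5, 3.9]
eef_pos: [0.4492, 0.1699, 0.0536]
ft_force: [-1.1, 0.2, 4.3]
```

Red is 4.4 mm down at about 4 N, matching its spring. Lifting and moving to the blue key.

```bash
python3 -m crank '[[-3,0,0,0,1],[-12,0,0,0,1],[-28,0,0,0,1],[-38,8,0,0,1],[-40,28,0,0,1],[-40,56,0,0,1],[-40,86,0,0,1],[-40,114,0,0,1],[-40,136,0,0,1],[-40,150,0,0,1],[-40,157,0,0,1],[-36,158,0,0,1],[-28,158,0,0,1],[-20,158,0,0,1],[-16,158,0,0,1],[-16,158,0,0,1],[-16,158,0,0,1]]'|grep -E 'force|pos'
python3 - <<'E'
from g import *
go(-.134,-.078,.058)
cap('wrist','w8.png')
s,im=cap('side'); cv2.imwrite('pics/s8.png',cv2.resize(im['color'][150:320,230:430,::-1],None,fx=3.4,fy=3.4,interpolation=2))
E
```

```text
eef_pos: [0.4338, 0.0133, 0.0688]
ft_force: [0.3, 0.3, -0.1]
t 12.4 bal xy -0.1355 -0.0777 z 0.0688 turn 0.12 F [ 0.28  0.26 -0.09] w 0.0004817249365821447
need tool mm [10.8  0.3 -1.5]
```

View pics/w8.png

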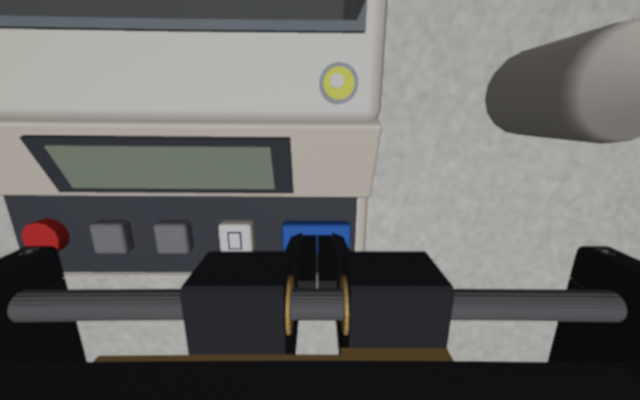

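View pics/s8.png

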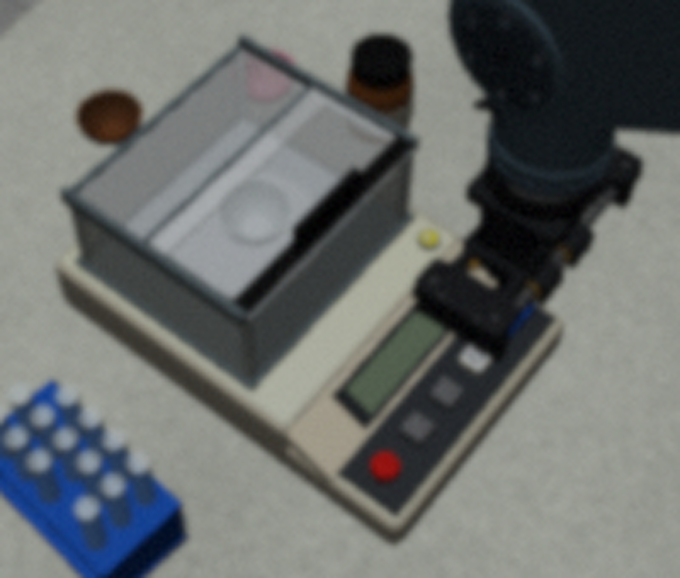

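Red is back up and the lid is still shut. The tip is centred on blue at column 317. Pressing with a 2 mm correction forward.

```bash
python3 -m crank '[[3,0,-1,0,1],[6,0,-2,0,1],[8,0,-2,0,1],[10,0,-2,0,1],[11,0,-2,0,1],[12,0,-2,0,1],[13,0,-2,0,1],[14,0,-2,0,1],[14,0,-2,0,1]]'|grep -E 'force|pos'; python3 -m crank '[[0.7,0,0,0,1],[1.2,0,0,0,1],[1.2,0,0,0,1]]'|grep -E 'force|pos';python3 -m crank '[[0,0,0,0,1]]'|grep -E 'force|pos'
```

```text
eef_pos: [0.4362, 0.0124, 0.0555]
ft_force: [-1.2, -1.0, 3.2]
eef_pos: [0.4363, 0.0124, 0.0543]
ft_force: [-2.5, -1.8, 2.9]
eef_pos: [0.4362, 0.0124, 0.0543]
ft_force: [-2.1, 0.2, 3.8]
```

```bash
python3 -m crank '[[0.8,0,0,0,1],[0.8,0,0,0,1],[0.8,0,0,0,1]]'|grep -E 'force|pos'
```

```text
eef_pos: [0.4363, 0.0124, 0.0535]
ft_force: [-2.1, -0.2, 4.7]
```

Blue is down 4.5 mm at 4 to 4.7 N. Lifting and moving to white.

```bash
python3 -m crank '[[-3,0,0,0,1],[-10,0,0,0,1],[-20,0,0,0,1],[-26,-4,0,0,1],[-28,-15,0,0,1],[-28,-28,0,0,1],[-28,-39,0,0,1],[-27,-45,0,0,1],[-22,-47,0,0,1],[-18,-47,0,0,1],[-16,-47,0,0,1],[-16,-47,0,0,1],[-16,-47,0,0,1]]'|grep -E 'force|pos'
python3 - <<'E'
from g import *
go(-.134,-.031,.0535)
cap('wrist','w9.png')
E
```

```text
eef_pos: [0.4405, 0.0588, 0.0692]
ft_force: [0.6, 0.5, -0.0]
t 14.92 bal xy -0.1332 -0.0317 z 0.0692 turn 0.03 F [ 0.56  0.53 -0.01] w 0.00016939033738469852
need tool mm [15.7 -0.8  0.8]
```

View pics/w9.png

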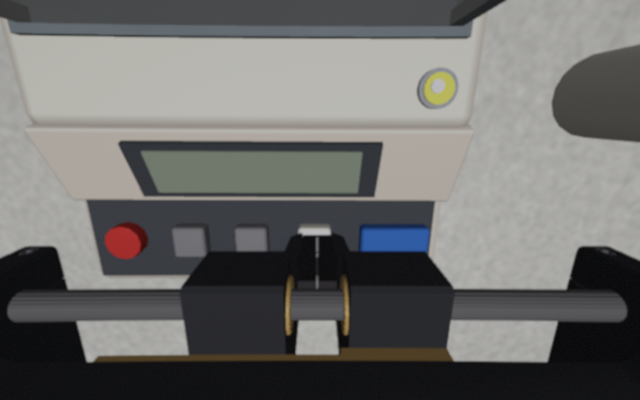

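The tip is over the white key at column 314, with clear gaps to grey (268) and blue (362), and blue is up. Pressing.

```bash
python3 -m crank '[[3,-0.5,0.5,0,1],[6,-0.5,0.5,0,1],[8,-0.5,0.5,0,1],[10,-0.5,0.5,0,1],[11,-0.5,0.5,0,1],[12,-0.5,0.5,0,1],[13,-0.5,0.5,0,1],[14,-0.5,0.5,0,1],[14,-0.5,0.5,0,1]]'|grep -E 'force|pos'; python3 -m crank '[[0.8,0,0,0,1],[1.6,0,0,0,1],[1.6,0,0,0,1]]'|grep -E 'force|pos';python3 -m crank '[[0,0,0,0,1]]'|grep -E 'force|pos'
```

```text
eef_pos: [0.4401, 0.0597, 0.0554]
ft_force: [-1.7, 0.8, 2.6]
eef_pos: [0.4403, 0.0597, 0.0539]
ft_force: [-2.9, -0.3, 3.5]
eef_pos: [0.4403, 0.0597, 0.054]
ft_force: [-2.8, -0.5, 3.9]
```

```bash
python3 -m crank '[[0.6,0,0,0,1],[0.6,0,0,0,1],[0.6,0,0,0,1]]'|grep -E 'force|pos'; python3 -m crank '[[-3,0,0,0,1],[-10,0,0,0,1],[-25,0,0,0,1],[-45,0,0,0,1],[-70,0,0,0,1],[-95,0,0,0,1],[-120,0,0,0,1],[-145,0,0,0,1],[-165,0,10,0,1],[-175,0,30,0,1],[-180,0,60,0,1],[-180,0,80,0,1],[-180,0,90,0,1],[-180,0,90,0,1],[-180,0,90,0,1]]'|grep -E 'force|pos'
python3 - <<'E'
from g import *
go(-.134,0,.2)
for n in ['top','side','wrist']: s,im=cap(n,n+'f.png')
E
```

```text
eef_pos: [0.4403, 0.0597, 0.0534]
ft_force: [-2.9, -0.6, 5.1]
eef_pos: [0.3511, 0.0682, 0.234]
ft_force: [0.1, -0.2, 0.5]
t 17.55 bal xy -0.223 -0.0309 z 0.234 turn 0.06 F [ 0.12 -0.24  0.53] w 0.0006745465381928389
need tool mm [ 34.2 -30.8 -89. ]
```

View pics/wristf.png

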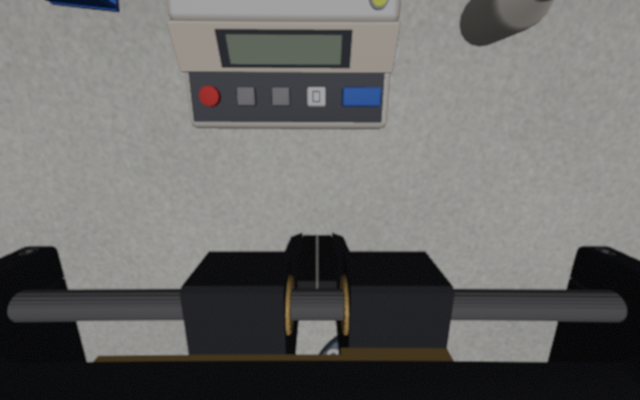

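View pics/sidef.png

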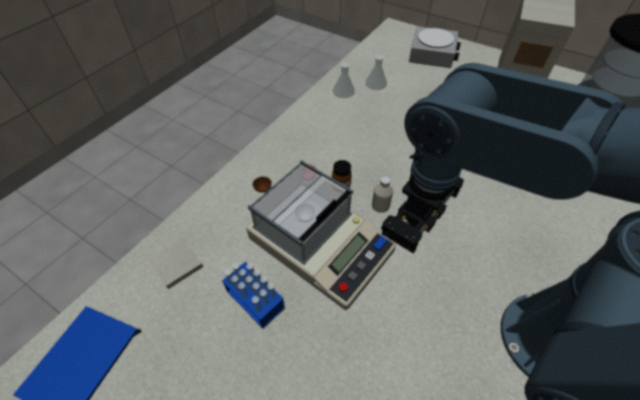

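View pics/topf.png

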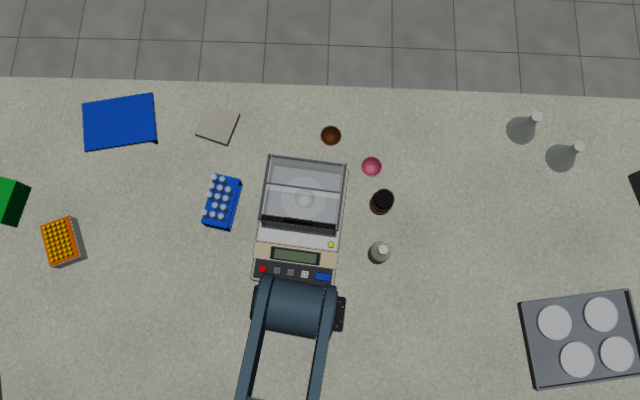

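The final views show the lid shut, the keys up, the neighbouring things in place and the hand clear. One last shift check, then I'll hand in.

Run:
```python
from g import *
s,im=cap('side');hsv=cv2.cvtColor(im['color'],cv2.COLOR_RGB2HSV);H,S,V=[hsv[...,i] for i in range(3)]
for k,m in {'red':((H<8)|(H>172))&(S>150)&(V>90),'blue':(H>100)&(H<125)&(S>150)&(V>80)}.items():
    n,l,st,ce=cv2.connectedComponentsWithStats(m.astype(np.uint8))
    print(k,[ce[i].round(1).tolist() for i in range(1,n) if st[i][4]>12 and 220<ce[i][0]<400 and 230<ce[i][1]<320])
print(status.get_state()['t'])
r.job_done()
```

```text
red [[342.9, 286.4]]
blue [[379.6, 242.5], [244.6, 268.6], [253.1, 300.5]]
17.75
the job is handed in; nothing more can be done
```

I pushed the lid shut by its grip bar, then tapped red power, blue tare and white print in that order, lifting fully off each key before the next. I handed the job in at 17.8 s with the hand clear. The hand-in reports no verdict.

- **Lid:** It reached its stop: the arm stalled at 6 N. The edge position in the wrist view agreed with the shut value to about 1 mm.
- **Keys:** Each went down about 4.5 mm at 4 to 5 N, which matches its spring. The grey keys were not touched, and all five looked up in the last picture.
- **Nothing shifted:** In the side view, the red key, blue key and rack sat within 0.1 pixel of their starting places. The dish, bottle and jar looked unmoved by eye; I did not measure them.
- **Disagreements:** Heights from the two fixed cameras read 4 to 8 mm lower than the text, so I judged contact by force and the text's heights. Key positions from the wrist camera differed from the first fix by up to 2.5 mm, within tolerance. My colour mask did not find the white key in the wrist view, so I placed it from the stated layout and checked it by eye.

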